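# Draw the red stone slab from the rack and show it to the inspection camera

### The job

Pull the red stone slab straight up out of the slotted rack by its top edge and present it to the inspection camera: upright, its broad face square to the lens, the middle of the slab level with the lens and centred in front of it, 10 cm from the lens glass. Finish while still holding it there, steady, in the gripper; do not touch the camera, and leave the other two slabs, the tin and the stone holder where they are.

Things in the scene. Friction and masses are not known exactly. Their poses are not given: they have to be found in the camera images.
- red_slab: a dark red polished stone slab with thin pale bands, stood on edge in one slot of the rack; which slot varies. A plate 84 mm wide (along its x), 8 mm thick (along its y), 105 mm tall (along its z, upright at the start). Origin: centre of its underside, which rests on the rack's base 12 mm above the bench. The one to present; either broad face may be shown. 0.14 to 0.24 kg
- red_slab_center (a point): the middle of the red slab, 52.5 mm above its underside; axes as the slab's
- green_slab: a dark green polished stone slab with thin light and dark green bands, stood on edge in one slot of the rack; which slot varies. A plate 84 mm wide (along its x), 8 mm thick (along its y), 105 mm tall (along its z, upright at the start). Origin: centre of its underside, which rests on the rack's base 12 mm above the bench. Leave it
- blue_slab: a dark blue polished stone slab with thin grey and gold bands, stood on edge in one slot of the rack; which slot varies. A plate 84 mm wide (along its x), 8 mm thick (along its y), 105 mm tall (along its z, upright at the start). Origin: centre of its underside, which rests on the rack's base 12 mm above the bench. Leave it
- rack: fixed wooden rack, 114 mm (its x) by 190 mm (its y), cheeks 60 mm high, base 12 mm thick. Three slots at its y = -70, 0, +70 mm guide the slabs' side edges (play 1.7 mm across, 3 mm along); slab faces look along its y. Slabs stick up 57 mm above the cheeks, top edges 117 mm above the bench, open air between; a slab is clear of its slot when raised 48 mm. Origin: centre of the underside
- camera: fixed inspection camera, a white box 58 mm high with a black lens on a dark steel base (130 by 110 mm) and a post 240 mm high. The lens looks level along the camera's own -x; its axis is 200 mm above the bench. Origin: on the bench below the camera box, on the lens axis line seen from above
- camera_lens (a point): centre of the front glass of the lens, 80 mm ahead (-x) of the camera's origin and 200 mm above the bench; black barrel 56 mm across with a brass ring
- view_point (a point): the point on the lens axis 100 mm in front of the lens glass, 200 mm above the bench, where the middle of the slab belongs; axes as the camera's (x along the lens axis, pointing back towards the camera)
- tin: closed green tin with brass band and lid disc, 72 mm across, 32 mm high, on the bench. Leave it. Origin: centre of the underside
- stone_holder: green-handled stone holder lying on the bench, about 200 mm long (along its x), 60 mm high at the brass-topped end (+x), 24 mm wide at the handle. Leave it. Origin: underside, near the middle of its length
Things that resemble listed ones, but are neither listed nor needed, are in the scene too. There is more than one size of the rack; the job needs the middle-sized. There is more than one size of the tin; the job needs the smallest.

How it is judged (in metres and radians):
On the way:
1. the red slab is drawn straight up, held and upright over its slot, until its underside is clear of the slot (contact force between the fingers and red_slab above 1 N and z of red_slab in the frame of rack above 0.06 m and distance of red_slab from where it was at the start of the episode below 0.12 m and angle between red_slab's own z axis and vertical below 0.25 rad), for 0.1 s.
At the end, for the whole second after the job is handed in: The gripper holds the red slab upright (within 0.13 rad), its broad face square to the lens (within 0.13 rad), its middle within 16 mm of the view point along each camera axis, at rest, touching nothing but the fingers (contact force between the fingers and red_slab above 1 N and x of red_slab_center in the frame of view_point between -0.016 and 0.016 m and y of red_slab_center in the frame of view_point between -0.016 and 0.016 m and z of red_slab_center in the frame of view_point between -0.016 and 0.016 m and angle between the y axis of red_slab and the x axis of camera, either way round below 0.13 rad and angle between red_slab's own z axis and vertical below 0.13 rad and linear speed of red_slab below 0.03 m/s and angular speed of red_slab below 0.2 rad/s and contact force between red_slab and camera below 0.2 N and contact force between red_slab and rack below 0.2 N and contact force between red_slab and green_slab below 0.2 N and contact force between red_slab and blue_slab below 0.2 N and contact force between red_slab and tin below 0.2 N and contact force between red_slab and stone_holder below 0.2 N); the arm keeps its last pose, push and grip.
It fails at once if a slab that should stay is moved more than 15 mm (distance of any of green_slab, blue_slab from where it was at the start of the episode above 0.015 m).
It fails at once if the tin or the stone holder is moved more than 15 mm (distance of any of tin, stone_holder from where it was at the start of the episode above 0.015 m).
It fails at once if the camera is touched (contact force between camera and the arm above 0.5 N or contact force between camera and the fingers above 0.5 N or contact force between camera and red_slab above 0.5 N).
It also fails if it takes over 38 s, if anything falls off the work surface, if the arm or the gripper's body presses on something with over 40 N, if the wrist force passes 120 N, or if a joint passes its speed limit or range.

### The arm

A 6-joint arm with a two-finger parallel gripper is mounted at the origin on the work surface. World frame = base frame: x ahead of the robot, y to its left, z up, the work surface at z = 0. Lengths are in m, angles in degrees, forces in N, time in s.
With the tool pointing down it reaches from about 0.375 to 0.9 m from the base axis. Payload 3.1 kg.
Tool frame: the origin (TCP) lies on the centre line of the jaws, within the pads' length; the fingertips stand 17 mm ahead of it and the grasp point (between the pads) lies 2 mm behind it; z points along the fingers, y is the line along which they close (so a half turn about z gives the same grasp; the last joint's range is limited). The gripper opens to 87 mm and grips with 3 to 60 N. Pads are 19 mm wide; open, the fingers measure 117 mm over their backs; the gripper's body (75 mm by 190 mm) begins 51 mm behind the grasp point.
Start: joints at [-77.149, 30.224, 82.088, -0, 67.689, -10.227], TCP at [0.245, -0.575, 0.24] pointing down, gripper open.
Joint ranges: [-176.69, 176.69], [-43.24, 126.21], [12.49, 139.97], [-82, 262], [0, 151.66], [-163.58, 163.58]. Speed limits (degrees/s): [159.86, 159.86, 180, 180, 180, 180].

### API

Orientations are given as a 3x3 rotation matrix whose columns are the frame's x, y, z axes.
In Python, from rig import bot, imaging, finder gives the robot as it stands. The module is installed in compiled form; this text tells all that it offers.
- The arm moves only by the tool play_rows, never from a script. Its argument "motion" is a list that holds one entry, the list of rows, each a list of 6 numbers: the shift along the tool's x, y, z in m, then the turn, a rotation vector about the tool's x, y, z in degrees. In form: [[[dx, dy, dz, wx, wy, wz], ...]]. A call has 1 to 8 rows; each row is the pose to reach, as a shift and turn from the pose commanded when the call began, along the tool's axes at that moment; what a row does not reach only later rows make up. A row lasts 1/12 s, in which the tool goes at most 41.7 mm and 7.16 degrees, less where a joint would pass 70% of its speed; a pose out of reach is approached as far as the arm can. A call with a gripper value outside its range is refused whole. "fingers" is the finger opening in m, from 0 to 0.087, set as the call begins (left out, the last holds). The fingers move at their own pace and stop on an object; the grip force is fixed at half the most. Time passes only in rows, so rows that repeat a pose let the fingers close. It gives the time, the measured TCP pose, the force, the opening and the grip force at its end, in the units of the state.
- bot.read_state(): the state, without advancing time (a new reading comes with each control period).
- imaging.capture(name): name is "side" or "top"; returns a dict with "frame" (480x640x3 uint8, red, green, blue), "camera_matrix" (3x3 intrinsics, pixels), "R" (3x3) and "t" (3): a world point X has camera coordinates R X + t. Camera axes: x right, y down, z forward; pixel columns grow to the right and rows downward; lengths in m; the calibration is good to about 2 mm. A picture is of the moment at which its call begins. There is no depth.
- bot.hand_in(): hands the job in; it is judged then, once.
Trained networks look in the newest picture that a camera, given by its name, has taken for a name from the list of things; names that differ only in an ending like _2 or _b are one class to them, and where a whole thing is asked for, a point or a joint stands for the part that bears it (a point fixed in the world has none). Each returns a list of dicts, best first, with "confidence" (0 to 1); they miss things now and then, are a little off and sometimes report something else, mostly with a low value. They report only what shows in the picture. A call takes as long as a camera call. They do not tell look-alikes from the thing itself.
- finder.recognise(camera, name): "at" ([x, y, z] in m, in world coordinates, good to about 4 mm: the middle of the surface that is visible of it).
- finder.outline_of(camera, name): "pixels" (480x640 bool, what is visible of it).
The state is a dict: "time_s": time; "joint_positions": joint angles; "qvel": joint speeds; "tau": joint torques, N m; "position": TCP position; "tcp_rot": TCP orientation; "force": force on the tool from outside, world axes, zero at the start; "moment": the same for the moment, N m; "opening": opening from 0.0 (shut) to 1.0 (fully open); "grasp_force": force on a finger pad.
Only numpy, scipy, OpenCV 4.12 (cv2) and the standard library are available. Lean on these libraries where they do the work, as an engineer would, in place of code of your own. Each camera call takes 0.05 s, during which the arm holds its last target. There are 200 camera calls.

## Working session

There is one attempt and no reset: what is moved stays moved. The work goes in short steps, Python scripts to look and compute and a tool call to move; the robot and the scene stay as the last step left them, time stands still between calls to the robot, and variables do not carry over. Pictures are saved under pics/ and viewed, at most 10 in all, crops included, and the job is handed in when it is done.

Besides the shell and the picture viewer there is one more tool, called after "Call:" as a command line: name --argument value ..., lists and objects as JSON in quotes. play_rows: Moves the arm, as the interface text tells. Its arguments: {"type":"object","properties":{"motion":{"type":"array"},"fingers":{"type":"number"}},"required":["motion"]}

```bash
mkdir -p pics; python3 - <<'E'
from rig import bot, imaging, finder
import cv2,numpy as np,pickle
S={}
for c in ("top","side"):
    d=imaging.capture(c); S[c]=d
    cv2.imwrite(f"pics/{c}0.png",d["frame"][:,:,::-1])
    print(c,np.round(d["camera_matrix"],1).tolist(),np.round(d["R"],3).tolist(),np.round(d["t"],3).tolist())
    for n in ("red_slab","green_slab","blue_slab","rack","camera","camera_lens","tin","stone_holder"):
        print(n,[(round(r["confidence"],2),np.round(r["at"],3).tolist()) for r in finder.recognise(c,n)][:4])
pickle.dump(S,open("s0.pkl","wb"))
s=bot.read_state();print(s["time_s"],s["position"],s["tcp_rot"])
E
```

```text
top [[514.4, 0.0, 316.1], [0.0, 514.4, 231.1], [0.0, 0.0, 1.0]] [[-0.005, -1.0, 0.001], [-0.998, 0.005, -0.07], [0.07, -0.001, -0.998]] [-0.032, 0.507, 1.391]
red_slab [(0.68, [0.477, 0.218, 0.089]), (0.56, [0.481, 0.286, 0.088]), (0.31, [0.386, -0.139, 0.036])]
green_slab [(0.58, [0.468, 0.149, 0.101])]
blue_slab [(0.57, [0.478, 0.286, 0.088])]
rack [(0.69, [0.217, 0.292, 0.016]), (0.65, [0.476, 0.209, 0.014]), (0.56, [0.66, 0.267, 0.011])]
camera [(0.89, [0.592, -0.364, 0.222])]
camera_lens [(0.44, [0.385, -0.137, 0.034]), (0.43, [0.467, 0.148, 0.099])]
tin [(0.75, [0.441, 0.002, 0.039]), (0.64, [0.386, -0.137, 0.039]), (0.63, [0.515, -0.131, 0.044])]
stone_holder []
side [[439.5, 0.0, 326.3], [0.0, 439.5, 235.3], [0.0, 0.0, 1.0]] [[-0.998, -0.061, -0.008], [-0.038, 0.711, -0.702], [0.048, -0.701, -0.712]] [0.489, 0.139, 1.127]
red_slab [(0.71, [0.472, 0.228, 0.081])]
green_slab [(0.95, [0.474, 0.155, 0.079])]
blue_slab [(0.68, [0.48, 0.294, 0.079])]
rack [(0.86, [0.212, 0.319, 0.017]), (0.65, [0.665, 0.278, 0.006]), (0.59, [0.475, 0.277, 0.06])]
camera [(0.61, [0.597, -0.37, 0.143])]
camera_lens [(0.95, [0.598, -0.368, 0.141]), (0.58, [0.474, 0.226, 0.076])]
tin [(0.97, [0.436, 0.02, 0.038]), (0.76, [0.517, -0.115, 0.04]), (0.66, [0.392, -0.12, 0.036])]
stone_holder [(0.69, [0.735, 0.091, 0.017])]
0.9 [ 0.24501    -0.57495665  0.23958076] [[ 9.19957112e-01  3.92019018e-01 -2.22668274e-05]
 [ 3.92019017e-01 -9.19957112e-01 -5.69934169e-05]
 [-4.28270295e-05  4.37024795e-05 -9.99999998e-01]]
```

View pics/top0.png

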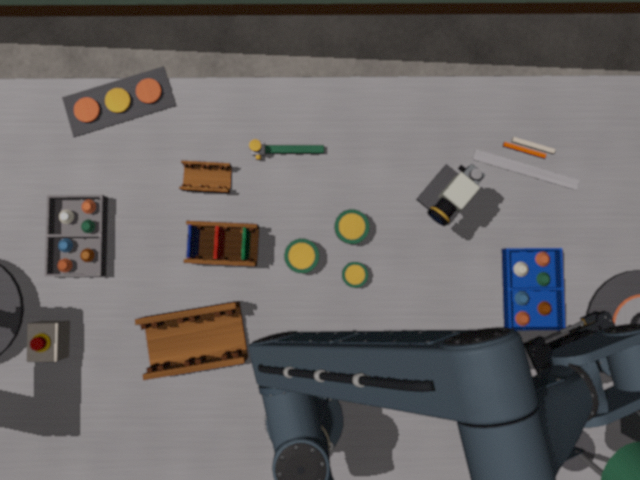

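View pics/side0.png

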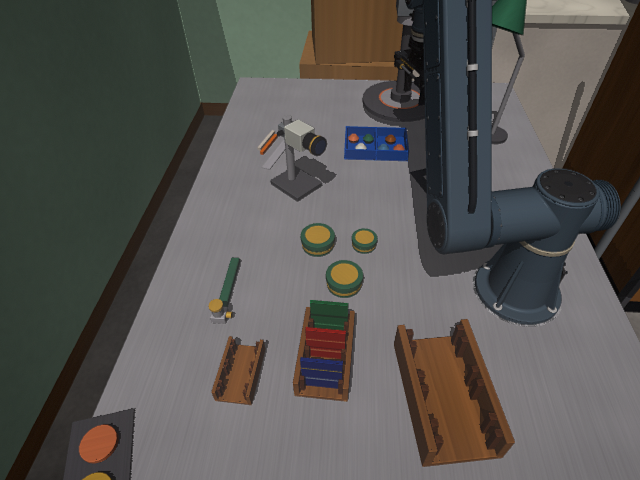

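Both views show the middle-sized rack at top pixels (187–258, 222–266), with blue, red and green slabs from left to right, so red is in the middle slot. The camera box is near (455,195), with its lens at (441,211) pointing down-left. Next I'll zoom in on both.

```bash
python3 - <<'E'
import pickle,cv2,numpy as np
S=pickle.load(open("s0.pkl","rb"))
def crop(c,x,y,w,h,s): return cv2.resize(S[c]["frame"][y:y+h,x:x+w,::-1],(w*s,h*s),interpolation=cv2.INTER_CUBIC)
a=np.hstack([crop("top",180,212,84,60,5),crop("top",410,160,76,60,5)])
b=np.hstack([crop("side",290,295,84,60,5),crop("side",264,110,76,60,5)])
cv2.imwrite("pics/crop.png",np.vstack([a,b]))
E
```

```text
(no output)
```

View pics/crop.png

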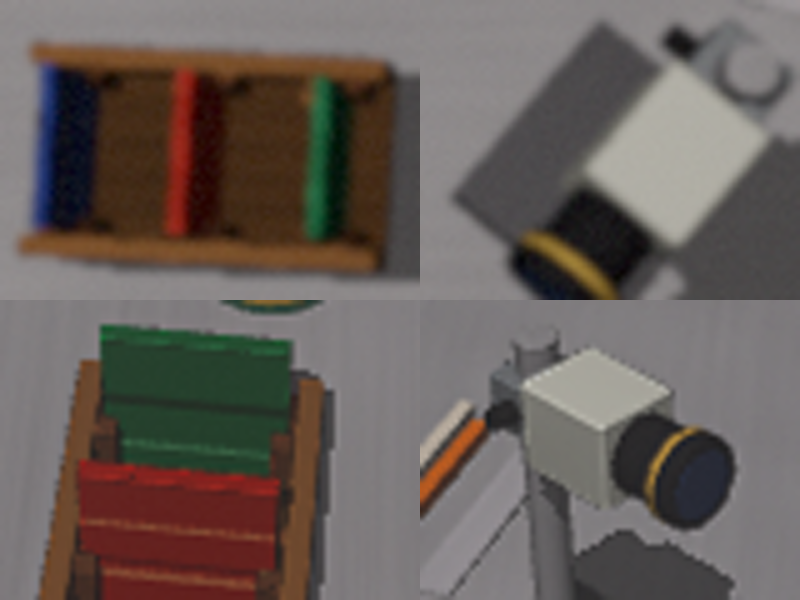

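The crop shows the bright top edges of the slabs, with red at about top pixel (216,242). It also shows the white box top quad and the lens glass at about side pixel (320,148).

```bash
cat > h.py <<'E'
import numpy as np,cv2
def ray(d,px,z):
    R=np.array(d["R"]);t=np.array(d["t"]);K=np.array(d["camera_matrix"])
    C=-R.T@t; v=R.T@np.linalg.inv(K)@np.array([px[0],px[1],1.]); return C+v*(z-C[2])/v[2]
def proj(d,X):
    p=np.array(d["camera_matrix"])@(np.array(d["R"])@np.array(X)+np.array(d["t"])); return p[:2]/p[2]
def big(m,box):
    k=np.zeros(m.shape,np.uint8);x,y,w,h=box;k[y:y+h,x:x+w]=m[y:y+h,x:x+w]
    n,l,s,c=cv2.connectedComponentsWithStats(k);i=1+np.argmax(s[1:,4]);return l==i
def pca(P):
    c=P.mean(0);u=np.linalg.svd(P-c,full_matrices=False)[2][0];q=(P-c)@u
    w=np.array([-u[1],u[0]]);r=(P-c)@w
    return c,np.degrees(np.arctan2(u[1],u[0]))%180,np.ptp(q),np.ptp(r),c+u*(q.max()+q.min())/2
E
python3 - <<'E'
import pickle;from h import *
S=pickle.load(open("s0.pkl","rb"));d=S["top"];f=d["frame"].astype(int)
hsv=cv2.cvtColor(d["frame"],cv2.COLOR_RGB2HSV).astype(int)
cs={}
for n,ch in (("blue",2),("red",0),("green",1)):
    o=[f[:,:,i] for i in range(3) if i!=ch]
    e=f[:,:,ch]-np.maximum(*o); box=(183,220,70,46)
    sub=e[220:266,183:253]; m=(e>0.5*sub.max()).astype(np.uint8); M=big(m,box)
    yy,xx=np.nonzero(M); P=np.array([ray(d,(x,y),.117)[:2] for x,y in zip(xx,yy)])
    c,a,L,W,mid=pca(P); cs[n]=c; print(n,M.sum(),c.round(4),a.round(1),L.round(4),W.round(4),mid.round(4))
g=cs["green"]-cs["blue"];print("pitch dir",np.degrees(np.arctan2(*g[::-1])),np.linalg.norm(g))
# camera box
m=((f.min(2)>150)&(hsv[:,:,1]<40)).astype(np.uint8);M=big(m,(410,150,76,75)).astype(np.uint8)
k=cv2.findContours(M,0,2)[0][0];r=cv2.minAreaRect(k);B=cv2.boxPoints(r);print("boxpx",M.sum(),r,B.round(1).tolist())
Q=np.array([ray(d,p,.229)[:2] for p in B]);print("corners",Q.round(4).tolist(),Q.mean(0).round(4))
for i in range(4):
    e=Q[(i+1)%4]-Q[i];print(np.degrees(np.arctan2(e[1],e[0])).round(1),np.linalg.norm(e).round(4))
# lens glass: bluish dark disc in side
s=S["side"]["frame"].astype(int); m=((s[:,:,2]-s[:,:,0]>8)&(s.max(2)<110)).astype(np.uint8)
M=big(m,(300,125,40,40));yy,xx=np.nonzero(M);print("glass px",M.sum(),xx.mean(),yy.mean(),np.ptp(xx),np.ptp(yy),ray(S["side"],(xx.mean(),yy.mean()),.2))
E
```

```text
blue 119 [0.4786 0.2887] 177.3 0.0791 0.0097 [0.4779 0.2887]
red 163 [0.4746 0.2203] 176.9 0.0843 0.0127 [0.4749 0.2203]
green 130 [0.4686 0.1501] 177.4 0.079 0.011 [0.4696 0.1501]
pitch dir -94.0979815548182 0.13891845430664776
boxpx 608 ((460.9671936035156, 190.13934326171875), (22.40645408630371, 27.143817901611328), 39.80556869506836) [[443.70001220703125, 193.39999389648438], [461.0, 172.5], [478.29998779296875, 186.89999389648438], [460.8999938964844, 207.6999969482422]]
corners [[0.579, -0.3336], [0.6281, -0.3755], [0.594, -0.4149], [0.5451, -0.373]] [ 0.5866 -0.3742]
-40.5 0.0645
-130.9 0.0522
139.4 0.0644
49.3 0.052
glass px 102 319.95098039215685 146.57843137254903 10 13 [ 0.52578195 -0.32091389  0.2       ]
```

```bash
cat > go.py <<'E'
import sys,numpy as np
from rig import bot
from scipy.spatial.transform import Rotation as Ro
def go(x,y,z,head):
    s=bot.read_state();R=np.array(s["tcp_rot"]);p=np.array(s["position"]);h=np.radians(head)
    Y=np.array([np.cos(h),np.sin(h),0]);Z=np.array([0,0,-1.]);T=np.c_[np.cross(Y,Z),Y,Z]
    print("t",s["time_s"],"p",p.round(4),"open",round(s["opening"],3),"gf",s["grasp_force"],"F",np.round(s["force"],1))
    print("row",(R.T@(np.array([x,y,z])-p)).round(4).tolist(),np.degrees(Ro.from_matrix(R.T@T).as_rotvec()).round(2).tolist())
if __name__=="__main__": go(*map(float,sys.argv[1:]))
E
python3 go.py 0.42 -0.1 0.24 -80; python3 go.py 0.4747 0.2195 0.2 -93.5
```

```text
t 0.9 p [ 0.245  -0.575   0.2396] open 1.001 gf 0.0 F [ 0.5 -0.3 -1. ]
row [0.3472, -0.3683, -0.0005] [0.0, 0.0, 13.08]
t 0.9 p [ 0.245  -0.575   0.2396] open 1.001 gf 0.0 F [ 0.5 -0.3 -1. ]
row [0.5227, -0.6408, 0.0395] [0.0, 0.0, 26.58]
```

Call:
play_rows --motion '[[[0.02, -0.02, 0, 0, 0, 2], [0.045, -0.047, 0, 0, 0, 4], [0.07, -0.074, 0, 0, 0, 6], [0.095, -0.1, 0, 0, 0, 8], [0.12, -0.127, 0, 0, 0, 9], [0.145, -0.154, 0, 0, 0, 10], [0.165, -0.175, 0, 0, 0, 11], [0.175, -0.185, 0, 0, 0, 12]]]' --fingers 0.045

```text
time_s: 1.57
position: [0.3337, -0.332, 0.2396]
tcp_rot: [[0.981, 0.193, -0.001], [0.193, -0.981, 0.003], [-0.0, -0.003, -1.0]]
force: [0.2, 0.1, -0.7]
opening: 0.538
grasp_force: 0.0
```

```bash
python3 go.py 0.42 -0.1 0.24 -80
```

```text
t 1.5667 p [ 0.3337 -0.332   0.2396] open 0.538 gf 0.0 F [ 0.2  0.1 -0.7]
row [0.1295, -0.2109, 0.0001] [-0.16, 0.01, 1.15]
```

Call:
play_rows --motion '[[[0.015, -0.024, 0, 0, 0, 0], [0.035, -0.056, 0, 0, 0, 0], [0.055, -0.09, 0, 0, 0, 1], [0.075, -0.122, 0, 0, 0, 1], [0.095, -0.155, 0, 0, 0, 1], [0.112, -0.183, 0, 0, 0, 1], [0.125, -0.203, 0, 0, 0, 1], [0.129, -0.21, 0, 0, 0, 1]]]'

```text
time_s: 2.23
position: [0.4202, -0.1023, 0.2398]
tcp_rot: [[0.984, 0.179, 0.0], [0.179, -0.984, 0.001], [0.001, -0.001, -1.0]]
force: [-0.0, -0.4, 0.5]
opening: 0.518
grasp_force: 0.0
```

```bash
python3 go.py 0.4747 0.2195 0.2 -93.5
```

```text
t 2.2333 p [ 0.4202 -0.1023  0.2398] open 0.518 gf 0.0 F [-0.  -0.4  0.5]
row [0.1111, -0.3069, 0.0401] [-0.04, -0.03, 13.78]
```

Stopping high so I can check before descending.

Call:
play_rows --motion '[[[0.01, -0.028, 0, 0, 0, 1], [0.023, -0.065, 0, 0, 0, 3], [0.037, -0.103, 0, 0, 0, 6], [0.051, -0.142, 0, 0, 0, 9], [0.065, -0.181, 0, 0, 0, 11], [0.079, -0.22, 0, 0, 0, 13], [0.091, -0.253, 0, 0, 0, 13.8], [0.1, -0.277, 0.0, 0, 0, 13.8]]]'

```text
time_s: 2.9
position: [0.4704, 0.1873, 0.2398]
tcp_rot: [[0.998, -0.064, 0.001], [-0.064, -0.998, 0.0], [0.001, -0.001, -1.0]]
force: [1.8, 0.3, 0.1]
opening: 0.515
grasp_force: 0.0
```

Call:
play_rows --motion '[[[0.005, -0.012, 0, 0, 0, 0], [0.0095, -0.022, 0, 0, 0, 0], [0.0118, -0.029, 0.0, 0, 0, 0], [0.0118, -0.029, 0.01, 0, 0, 0], [0.0118, -0.029, 0.025, 0, 0, 0], [0.0118, -0.029, 0.035, 0, 0, 0], [0.0118, -0.029, 0.04, 0, 0, 0], [0.0118, -0.029, 0.04, 0, 0, 0]]]'

```text
time_s: 3.57
position: [0.4823, 0.2118, 0.1979]
tcp_rot: [[0.998, -0.066, -0.004], [-0.066, -0.998, -0.001], [-0.004, 0.001, -1.0]]
force: [-0.8, 0.7, 0.5]
opening: 0.52
grasp_force: 0.0
```

```bash
python3 go.py 0.4747 0.2195 0.097 -93.5; python3 - <<'E'
from rig import bot, imaging, finder
import cv2,numpy as np
d=imaging.capture("side")
cv2.imwrite("pics/side1.png",cv2.resize(d["frame"][200:420,200:480,::-1],None,fx=2.5,fy=2.5))
E
```

```text
t 3.5667 p [0.4823 0.2118 0.1979] open 0.52 gf 0.0 F [-0.8  0.7  0.5]
row [-0.0077, -0.0073, 0.1009] [0.07, 0.22, -0.31]
```

View pics/side1.png

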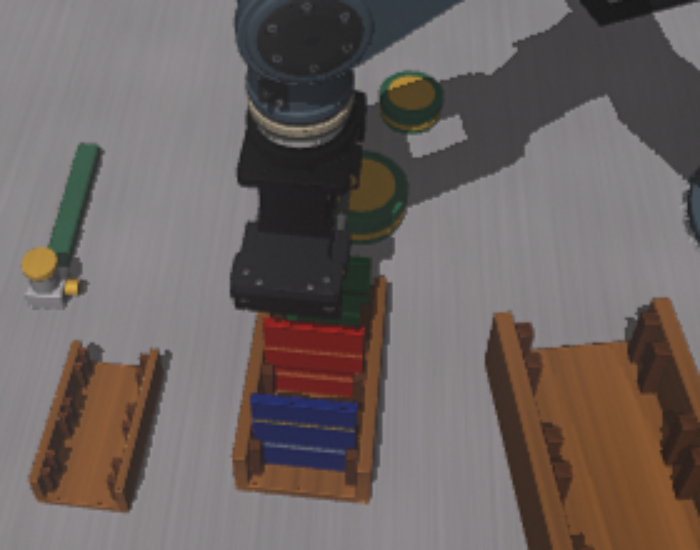

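The gripper is over the rack, aligned with the slots. Red's top edge is visible at crop (315,322). I'll check the slab y in the side view before descending.

```bash
python3 - <<'E'
import pickle;from h import *
S=pickle.load(open("s0.pkl","rb"));d=S["side"]
for p in ((305.8,327.3),(325.6,329.2),(345.4,331.3)): print(ray(d,p,.117).round(4))
f=d["frame"].astype(int); e=f[:,:,0]-np.maximum(f[:,:,1],f[:,:,2]); print(e[322:340,326],e[322:340,312])
E
```

```text
[0.5186 0.2173 0.117 ]
[0.4771 0.2195 0.117 ]
[0.4359 0.2223 0.117 ]
[-26 -28 -36 -30 -27 -32   4 115  94  89  64  66  66  68  67  67  67  67] [ 18  20  19  20  21  43  96  97 108  61  66  65  67  66  67  67  65  61]
```

Call:
play_rows --motion '[[[-0.004, -0.004, 0.0, 0, 0.2, -0.3], [-0.0077, -0.0075, 0.005, 0, 0.2, -0.3], [-0.0077, -0.0075, 0.018, 0, 0.2, -0.3], [-0.0077, -0.0075, 0.03, 0, 0.2, -0.3], [-0.0077, -0.0075, 0.042, 0, 0.2, -0.3], [-0.0077, -0.0075, 0.05, 0, 0.2, -0.3], [-0.0077, -0.0075, 0.055, 0, 0.2, -0.3], [-0.0077, -0.0075, 0.055, 0, 0.2, -0.3]]]'

```text
time_s: 4.28
position: [0.4755, 0.2212, 0.1438]
tcp_rot: [[0.998, -0.059, 0.002], [-0.059, -0.998, -0.001], [0.002, 0.0, -1.0]]
force: [0.1, 0.1, 0.2]
opening: 0.515
grasp_force: 0.0
```

```bash
python3 go.py 0.4747 0.22 0.097 -93.5
```

```text
t 4.2833 p [0.4755 0.2212 0.1438] open 0.515 gf 0.0 F [0.1 0.1 0.2]
row [-0.0008, 0.0012, 0.0468] [0.03, -0.1, 0.1]
```

Call:
play_rows --motion '[[[-0.0005, 0.0012, 0.005, 0, 0, 0.1], [-0.0005, 0.0012, 0.013, 0, 0, 0.1], [-0.0005, 0.0012, 0.022, 0, 0, 0.1], [-0.0005, 0.0012, 0.031, 0, 0, 0.1], [-0.0005, 0.0012, 0.039, 0, 0, 0.1], [-0.0005, 0.0012, 0.044, 0, 0, 0.1], [-0.0005, 0.0012, 0.047, 0, 0, 0.1], [-0.0005, 0.0012, 0.047, 0, 0, 0.1]]]'

```text
time_s: 4.95
position: [0.4753, 0.2198, 0.0966]
tcp_rot: [[0.998, -0.062, 0.002], [-0.062, -0.998, -0.001], [0.002, 0.0, -1.0]]
force: [-1.6, 0.4, 0.0]
opening: 0.517
grasp_force: 0.0
```

Call:
play_rows --motion '[[[0, 0, 0, 0, 0, 0], [0, 0, 0, 0, 0, 0], [0, 0, 0, 0, 0, 0], [0, 0, 0, 0, 0, 0], [0, 0, 0, 0, 0, 0], [0, 0, 0, 0, 0, 0], [0, 0, 0, 0, 0, 0], [0, 0, 0, 0, 0, 0]]]' --fingers 0

```text
time_s: 5.62
position: [0.4758, 0.2199, 0.0977]
tcp_rot: [[0.998, -0.061, 0.004], [-0.061, -0.998, -0.0], [0.004, -0.0, -1.0]]
force: [-0.2, 0.1, 1.7]
opening: 0.086
grasp_force: 30.0
```

```bash
python3 go.py 0.4747 0.22 0.2325 -93.5; python3 -c "
from rig import bot;s=bot.read_state();print(s['opening']*.087,s['moment'])"
```

```text
t 5.6167 p [0.4758 0.2199 0.0977] open 0.086 gf 29.95595719953819 F [-0.2  0.1  1.7]
row [-0.0006, 0.0, -0.1348] [-0.0, -0.21, -0.02]
0.007456346615338787 [ 0.01134558  0.00654169 -0.02214699]
```

Call:
play_rows --motion '[[[0, 0, -0.003, 0, 0, 0], [0, 0, -0.008, 0, 0, 0], [0, 0, -0.015, 0, 0, 0], [0, 0, -0.023, 0, 0, 0], [0, 0, -0.031, 0, 0, 0], [0, 0, -0.039, 0, 0, 0], [0, 0, -0.046, 0, 0, 0], [0, 0, -0.052, 0, 0, 0]]]'

```text
time_s: 6.28
position: [0.4759, 0.22, 0.1507]
tcp_rot: [[0.998, -0.061, 0.005], [-0.061, -0.998, 0.0], [0.005, -0.0, -1.0]]
force: [-0.0, 1.0, -1.4]
opening: 0.092
grasp_force: 30.0
```

Call:
play_rows --motion '[[[0, 0, -0.008, 0, 0, 0], [0, 0, -0.02, 0, 0, 0], [0, 0, -0.032, 0, 0, 0], [0, 0, -0.046, 0, 0, 0], [0, 0, -0.06, 0, 0, 0], [0, 0, -0.073, 0, 0, 0], [0, 0, -0.082, 0, 0, 0], [0, 0, -0.086, 0, 0, 0]]]'

```text
time_s: 6.95
position: [0.4759, 0.2201, 0.2372]
tcp_rot: [[0.998, -0.061, 0.006], [-0.061, -0.998, 0.0], [0.006, -0.001, -1.0]]
force: [0.9, 0.3, -1.8]
opening: 0.086
grasp_force: 30.0
```

```bash
python3 go.py 0.46 0.0 0.236 -67; python3 - <<'E'
from rig import imaging
import cv2
a=imaging.capture("side")["frame"][180:420,180:500,::-1]
b=imaging.capture("top")["frame"][150:390,100:420,::-1]
cv2.imwrite("pics/lift.png",cv2.resize(cv2.hconcat([a.copy(),b.copy()]),None,fx=1.25,fy=1.25))
E
```

```text
t 6.95 p [0.4759 0.2201 0.2372] open 0.086 gf 29.95530785382968 F [ 0.9  0.3 -1.8]
row [-0.0023, 0.2207, 0.001] [0.04, -0.34, -26.52]
```

View pics/lift.png

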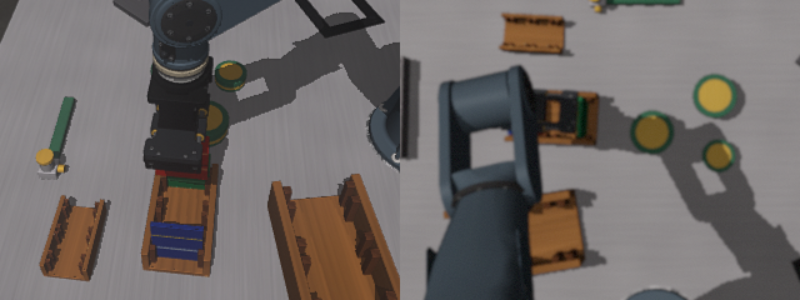

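The red slab is out (left view, about (180,160)), held upright, and its slot is empty. Blue and green are still in place. Starting the transit.

Call:
play_rows --motion '[[[0, 0.008, 0, 0, 0, 0], [0, 0.025, 0, 0, 0, -2], [0, 0.055, 0, 0, 0, -5], [0, 0.09, 0, 0, 0, -9], [-0.001, 0.125, 0, 0, 0, -13], [-0.001, 0.16, 0, 0, 0, -17.5], [-0.002, 0.193, 0, 0, 0, -22], [-0.002, 0.22, 0, 0, 0, -26.5]]]'

```text
time_s: 7.72
position: [0.4583, -0.0019, 0.2346]
tcp_rot: [[0.919, 0.393, 0.001], [0.393, -0.919, -0.0], [0.001, 0.001, -1.0]]
force: [1.5, -0.3, -1.8]
opening: 0.091
grasp_force: 30.0
```

```bash
python3 go.py 0.45 -0.17 0.236 -40.8
```

```text
t 7.7167 p [ 0.4583 -0.0019  0.2346] open 0.091 gf 29.95817805542874 F [ 1.5 -0.3 -1.8]
row [-0.0738, 0.1513, -0.0013] [0.05, -0.03, -26.04]
```

Call:
play_rows --motion '[[[-0.012, 0.024, 0, 0, 0, -4], [-0.024, 0.049, 0, 0, 0, -8], [-0.036, 0.074, 0, 0, 0, -13], [-0.048, 0.098, 0, 0, 0, -18], [-0.058, 0.12, 0, 0, 0, -22], [-0.067, 0.137, 0, 0, 0, -25], [-0.072, 0.147, 0, 0, 0, -26], [-0.074, 0.151, 0, 0, 0, -26]]]'

```text
time_s: 8.38
position: [0.4498, -0.1695, 0.2347]
tcp_rot: [[0.658, 0.753, 0.002], [0.753, -0.658, -0.0], [0.001, 0.001, -1.0]]
force: [0.7, -0.0, -1.5]
opening: 0.087
grasp_force: 30.0
```

```bash
python3 go.py 0.4502 -0.2565 0.2332 -40.8; python3 - <<'E'
import pickle; from h import *; from rig import imaging,bot
# re-measure lens from fresh pictures, arm no longer in old place
S={c:imaging.capture(c) for c in("top","side")}; pickle.dump(S,open("s1.pkl","wb"))
a=cv2.resize(S["top"]["frame"][150:290,350:490,::-1],None,fx=2.85,fy=2.85,interpolation=2)
b=cv2.resize(S["side"]["frame"][90:230,230:370,::-1],None,fx=2.85,fy=2.85,interpolation=2)
f=np.array([np.cos(np.radians(139.2)),np.sin(np.radians(139.2)),0])
for d,im,o in((S["top"],a,(350,150)),(S["side"],b,(230,90))):
    for L in(0.08,0.18):
        p=(proj(d,np.array([.5866,-.3742,.2])+L*f)-o)*2.85; cv2.circle(im,tuple(int(v) for v in p),3,(255,0,255),-1); print(p.round(0))
cv2.imwrite("pics/lens.png",cv2.hconcat([a,b]))
E
```

```text
t 8.3833 p [ 0.4498 -0.1695  0.2347] open 0.087 gf 29.95479653640949 F [ 0.7 -0.  -1.5]
row [-0.0653, 0.0575, 0.0015] [0.08, -0.07, -0.35]
[246. 191.]
[170. 282.]
[256. 161.]
[331. 202.]
```

View pics/lens.png

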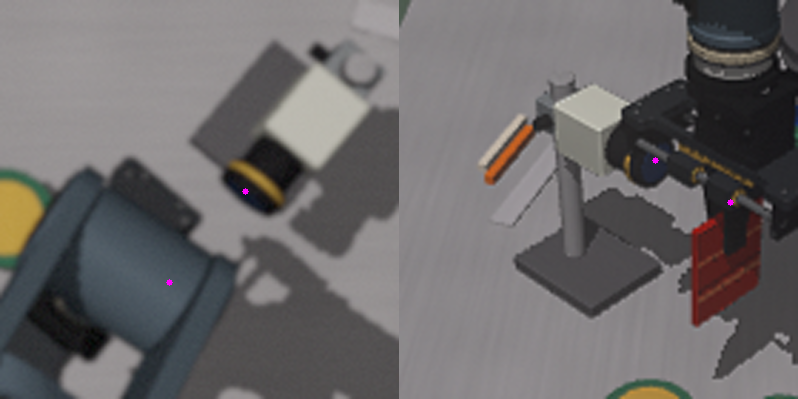

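The magenta points (predicted glass and view point) land on the lens front at top (246,191) and side (256,161). The slab hangs upright at right. Making the final approach.

Call:
play_rows --motion '[[[-0.006, 0.005, 0, 0, 0, -0.3], [-0.016, 0.014, 0, 0, 0, -0.3], [-0.028, 0.025, 0.0005, 0, 0, -0.3], [-0.04, 0.036, 0.001, 0, 0, -0.3], [-0.051, 0.045, 0.001, 0, 0, -0.3], [-0.06, 0.053, 0.0015, 0, 0, -0.3], [-0.065, 0.0575, 0.0015, 0, 0, -0.3], [-0.065, 0.0575, 0.0015, 0, 0, -0.3]]]'

```text
time_s: 9.15
position: [0.4515, -0.2559, 0.234]
tcp_rot: [[0.653, 0.757, 0.004], [0.757, -0.653, -0.001], [0.002, 0.004, -1.0]]
force: [-1.3, -0.4, -1.7]
opening: 0.092
grasp_force: 30.0
```

```bash
python3 go.py 0.4502 -0.2565 0.2332 -40.8; python3 - <<'E'
import pickle; from h import *; from rig import imaging,bot
d=imaging.capture("side"); o=np.array([280,90])
b=cv2.resize(d["frame"][90:230,280:420,::-1],None,fx=4,fy=4,interpolation=2)
h=np.radians(49.2);u=np.array([np.cos(h),np.sin(h),0]);f=np.array([-u[1],u[0],0]);c=np.array([.4502,-.2565,.2])
P=[c+f*.004+u*a*.042+np.array([0,0,e*.0525]) for a,e in((1,1),(1,-1),(-1,-1),(-1,1))]
q=np.array([(proj(d,p)-o)*4 for p in P]);print(q.round())
cv2.polylines(b,[q.astype(int)],True,(0,255,0),1);cv2.imwrite("pics/fin.png",b)
E
```

```text
t 9.15 p [ 0.4515 -0.2559  0.234 ] open 0.092 gf 29.95512621029043 F [-1.3 -0.4 -1.7]
row [-0.0013, -0.0006, 0.0008] [0.21, -0.11, -0.0]
[[227. 247.]
 [226. 376.]
 [307. 322.]
 [314. 194.]]
```

View pics/fin.png

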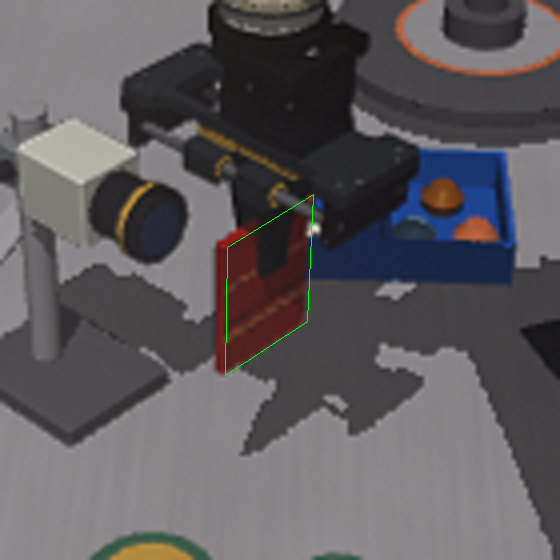

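The predicted outline matches the visible slab face, with corners at about (227,247), (226,376) and (307,322), and the lens is clear. I'll let it settle and hand in.

Call:
play_rows --motion '[[[-0.0005, 0, 0, 0, 0, 0], [-0.001, 0, 0.0005, 0, 0, 0], [-0.001, 0, 0.0005, 0, 0, 0], [-0.001, 0, 0.0005, 0, 0, 0], [-0.001, 0, 0.0005, 0, 0, 0], [-0.001, 0, 0.0005, 0, 0, 0], [-0.001, 0, 0.0005, 0, 0, 0], [-0.001, 0, 0.0005, 0, 0, 0]]]'

```text
time_s: 9.87
position: [0.4507, -0.2549, 0.2336]
tcp_rot: [[0.652, 0.758, 0.003], [0.758, -0.652, -0.0], [0.002, 0.003, -1.0]]
force: [-0.3, -0.4, -1.1]
opening: 0.091
grasp_force: 30.0
```

```bash
python3 go.py 0.4502 -0.2565 0.2332 -40.8; python3 -c "
from rig import bot;print(bot.hand_in())"
```

```text
t 9.8667 p [ 0.4507 -0.2549  0.2336] open 0.091 gf 29.955342251628636 F [-0.3 -0.4 -1.1]
row [-0.0016, 0.0007, 0.0004] [0.16, -0.12, 0.09]
the job is handed in; nothing more can be done
None
```

I lifted the red slab straight up out of its slot and handed the job in at about 10 s with it held steady and upright, square to the lens, within about 2 mm of my measured view point; the hand-in returned no verdict.

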